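# Set both propagator vents to the half-open click

## Robot

A 7-joint arm with a two-finger parallel gripper is mounted at the origin on the work surface. World frame = base frame: x ahead of the robot, y to its left, z up, the work surface at z = 0. Lengths are in m, angles in degrees, forces in N, time in s.
With the tool pointing down it reaches from about 0.425 to 1.025 m from the base axis. Payload 9.4 kg.
Tool frame: the origin (TCP) lies between the finger pads, 19 mm behind the fingertips; this is the grasp point; z points along the fingers, y is the line along which they close (so a half turn about z gives the same grasp; the last joint's range is limited). The gripper opens to 93 mm and grips with 3 to 60 N. Pads are 15 mm wide; open, the fingers measure 128 mm over their backs; the gripper's body (75 mm by 188 mm) begins 65 mm behind the grasp point.
Start: joints at [-78.822, 34.337, -0.143, 91.639, 0.103, 54.024, -4.572], TCP at [0.195, 0.698, 0.237] pointing down, gripper open.
Joint ranges: [-147.43, 147.43], [-19.82, 112.94], [-74.19, 73.91], [6.32, 146.72], [-59.91, 239.91], [6.04, 106.73], [-150.56, 150.56]. Speed limits (degrees/s): [127.2, 127.2, 172.46, 172.46, 180, 180, 180].

## Interface

Orientations are given as a 3x3 rotation matrix whose columns are the frame's x, y, z axes.
In Python, from plant import bot gives the robot as it stands. The module is installed in compiled form; this text tells all that it offers.
- The arm moves only by the tool play_rows, never from a script. Its argument "moves" is a list of rows, each a list of 7 numbers: the shift along the world's x, y, z in normalised numbers (1 is 100 cm), then the turn, a rotation vector about the world's x, y, z in parts of the range, where 1.0 means pi/2 rad, then the opening, from 0 (shut) to 1 (fully open). A call has exactly 8 rows; each row is the pose to reach, as a shift and turn from the pose commanded when the call began; what a row does not reach only later rows make up. A row lasts 1/10 s, in which the tool goes at most 50 mm and 8.59 degrees, less where a joint would pass 70% of its speed; a pose out of reach is approached as far as the arm can. No shift or turn number may pass 1 either way. A call with a gripper value outside its range is refused whole. The fingers move at their own pace and stop on an object; "newtons" is the grip in N (left out, the last holds). Time passes only in rows, so rows that repeat a pose let the fingers close, or fill a call up. It gives the time, the measured TCP pose, the force, the opening and the grip force at its end, in the units of the state.
- bot.get_state(): the state, without advancing time (a new reading comes with each control period).
- bot.snapshot(name): name is "scene" or "top" or "wrist"; returns a dict with "pixels" (420x560x3 uint8, red, green, blue), "range_z" (420x560 float32, m along the optical axis (not along the pixel's ray), 0 where there is no reading), "intrinsics" (3x3 intrinsics, pixels), "extrinsics" (4x4, takes a point from world to camera coordinates). Camera axes: x right, y up, looking along -z (the intrinsics and any distortion apply to the point x, -y, -z); pixel columns grow to the right and rows downward; lengths in m; the calibration is good to about 2 mm. A picture is of the moment at which its call begins.
- bot.finish_job(): hands the job in; it is judged then, once.
Trained networks look in a picture, given as the dict that the camera call returned (one of the last four; its "shot" number tells which), for a name from the list of things; names that differ only in an ending like _2 or _b are one class to them, and where a whole thing is asked for, a point or a joint stands for the part that bears it (a point fixed in the world has none). Each returns a list of dicts, best first, with "score" (0 to 1); they miss things now and then, are a little off and sometimes report something else, mostly with a low value. They report only what shows in the picture. A call takes as long as a camera call.
- bot.boxes_of(picture, label): "location" ([row, column] in pixels, amid what is visible of it).
- bot.trace(picture, label): "mask" (420x560 bool, what is visible of it) and "location" ([row, column] in pixels, amid what is visible of it).
- bot.landmark_of(picture, label): "location" ([row, column] in pixels: a listed point, or the origin of a listed thing).
The state is a dict: "time_s": time; "joint_positions": joint angles; "qd": joint speeds; "joint_efforts": joint torques, N m; "eef_pos": TCP position; "eef_rot": TCP orientation; "contact_force": force on the tool from outside, world axes, zero at the start; "wrist_torque": the same for the moment, N m; "gripper_width": finger opening in m; "grasp_force": force on a finger pad.
Only numpy, scipy, OpenCV 4.12 (cv2) and the standard library are available. Lean on these libraries where they do the work, as an engineer would, in place of code of your own. Each camera call takes 0.05 s, during which the arm holds its last target. There are 200 camera calls.

## Task

The seedlings are ready to harden off, but one sliding vent on the propagator lid is nearly shut and the other nearly wide open. With the fingertips, push each vent along its rail by its yellow tab until it drops into the half-open click at the red marks, stopping there rather than running on through it. Only push: do not take the tabs between the fingers, do not lift or shove the propagator, and leave everything else on the table where it stands.

Things in the scene. Friction and masses are not known exactly. Their poses are not given: they have to be found in the camera images.
- propagator: plant propagator, loose on the table, about 3.5 kg: green tray 266 x 402 mm over the rim, clipped clear lid, top 165 mm up. Origin: centre of its underside; x across it, away from the robot, y along it, to the robot's left, z up. Two white vent frames (64 x 160 mm, rails up to z = 174 mm) lie end to end along y on the lid's centre line, centred at y = +90 and -90 mm
- left_tab (a point): top centre of the yellow thumb tab of the left vent (+y half of the lid). Upright block 10 mm thick along the slide (y), 36 mm wide across it (x), 18 mm tall, in the middle of a blue slide plate 72 mm along y, 48 mm across, 4 mm thick, whose upper face is 18 mm below this point. Guide rails beside it end 15.7 mm below this point. Axes as the propagator's
- right_tab (a point): top centre of the yellow thumb tab of the right vent (-y half of the lid). Upright block 10 mm thick along the slide (y), 36 mm wide across it (x), 18 mm tall, in the middle of a blue slide plate 72 mm along y, 48 mm across, 4 mm thick, whose upper face is 18 mm below this point. Guide rails beside it end 15.7 mm below this point. Axes as the propagator's
- left_vent (a joint): left vent slide, m: 0 shut, 0.070 wide open; grows outwards, to the propagator's +y. One click, 0.035 = half-open, tab at the red rail marks (black marks: tab at shut, at wide open). Slides with about 2 N; within about 2.5 mm of the click a spring ball drops into a notch and draws it in (the push falls away); 8 to 10 N push it out again. Starts nearly shut, 0 to 0.018
- right_vent (a joint): right vent slide, m: 0 shut, 0.070 wide open; grows outwards, to the propagator's -y. One click, 0.035 = half-open, tab at the red rail marks (black marks: tab at shut, at wide open). Slides with about 2 N; within about 2.5 mm of the click a spring ball drops into a notch and draws it in (the push falls away); 8 to 10 N push it out again. Starts nearly wide open, 0.052 to 0.070
- stake_pot: terracotta pot 128 mm across and 112 mm tall with a bamboo stake (top 240 mm above the table) carrying an orange spring clip; origin: centre of its underside; a bystander
- jar: closed glass propagation jar with a steel lid, 86 mm across, 130 mm tall; origin: centre of its underside; a bystander
- mister: amber glass plant mister with a black spray head, 72 mm across, 197 mm tall; origin: centre of its underside; a bystander
- nursery_pots: stack of black plastic nursery pots, 100 mm across, 116 mm tall; origin: centre of its underside; a bystander
- trowel: steel trowel with a wooden handle, 305 mm long, lying on the table behind the propagator, blade towards its +x axis; origin: point on its underside; a bystander
- dibber: green plastic dibber with a T-handle, 190 mm long, 24 mm thick, lying on the front part of the propagator lid; origin: point on its underside; a bystander
- seed_tin: round brass seed tin 55 mm across and 28 mm tall, standing on the rear part of the propagator lid; origin: centre of its underside; a bystander

How it is judged:
By the outcome, as a careful person would: the job done as asked, in the order asked, and still so for the second after the job is handed in, with the robot touching nothing.
It also fails if it takes over 45 s, if anything falls off the work surface, if the arm or the gripper's body presses on something with over 40 N, if the wrist force passes 120 N, or if a joint passes its speed limit or range.

## Working session

There is one attempt and no reset: what is moved stays moved. The work goes in short steps, Python scripts to look and compute and a tool call to move; the robot and the scene stay as the last step left them, time stands still between calls to the robot, and variables do not carry over. Pictures are saved under pics/ and viewed, at most 10 in all, crops included, and the job is handed in when it is done.

Besides the shell and the picture viewer there is one more tool, called after "Emit:" as name([rows], argument=value, ...), one row to a line, values as JSON. play_rows: Moves the arm, as the interface text tells. Its arguments: {"type":"object","properties":{"moves":{"type":"array"},"newtons":{"type":"number"}},"required":["moves"]}

```bash
mkdir -p pics; cat > h.py <<'E'
import numpy as np, cv2
from plant import bot
def save(p,n): cv2.imwrite('pics/'+n,p['pixels'][:,:,::-1])
def w(p,loc,r=2):
    i,j=int(round(loc[0])),int(round(loc[1])); d=p['range_z'][max(0,i-r):i+r+1,max(0,j-r):j+r+1]; d=d[d>0]
    return ray(p,loc,np.median(d)) if len(d) else None
def ray(p,loc,z):
    K=p['intrinsics'];q=np.array([(loc[1]-K[0,2])/K[0,0]*z,-(loc[0]-K[1,2])/K[1,1]*z,-z,1])
    return (np.linalg.inv(p['extrinsics'])@q)[:3]
def proj(p,X):
    c=p['extrinsics']@np.r_[X,1];K=p['intrinsics'];return [K[1,1]*(-c[1]/-c[2])+K[1,2],K[0,0]*(c[0]/-c[2])+K[0,2]]
E
python3 - <<'E'
from h import *
np.set_printoptions(precision=4,suppress=True)
s=bot.get_state();print(s['time_s'],s['eef_pos'],s['eef_rot'],s['contact_force'])
for c in ['top','scene']:
    p=bot.snapshot(c);save(p,c+'0.png')
    print(c,np.linalg.inv(p['extrinsics'])[:3,3])
    for l in ['left_tab','right_tab','propagator','dibber','seed_tin','stake_pot','mister','jar','nursery_pots']:
        for r in bot.landmark_of(p,l)[:2]: print(l,round(r['score'],2),np.array(r['location']),w(p,r['location']))
E
```

```text
0.0 [0.1945 0.6979 0.2366] [[-0.9633  0.2684 -0.0003]
 [ 0.2684  0.9633 -0.0016]
 [-0.0001 -0.0016 -1.    ]] [ 0.2882 -0.1757  0.6683]
top [ 0.528  -0.0015  1.4948]
left_tab 0.84 [212.6 227.7] [0.5916 0.1304 0.1887]
right_tab 0.57 [222.3 297.8] [ 0.5662 -0.0413  0.1891]
propagator 0.63 [209.4 417.9] [ 0.5999 -0.3603  0.0951]
dibber 0.95 [243.3 227.3] [0.5165 0.1318 0.187 ]
dibber 0.2 [220.3 298.1] [ 0.5711 -0.0422  0.1872]
seed_tin 0.72 [181.5 221.2] [0.6679 0.1456 0.1935]
stake_pot 0.61 [212.2 419.7] [ 0.5925 -0.3648  0.0951]
mister 0.91 [277.2 437.6] [ 0.4237 -0.4019  0.1141]
jar 0.97 [217.7 144.5] [0.5834 0.3498 0.1294]
jar 0.65 [277.4 439.4] [ 0.4236 -0.4046  0.1204]
nursery_pots 0.87 [283.8 126. ] [0.4053 0.432  0.0057]
scene [ 1.0111 -0.4505  0.944 ]
left_tab 0.54 [172.  309.7] [0.5942 0.1259 0.1889]
left_tab 0.4 [255.7 340.1] [0.7709 0.0773 0.014 ]
right_tab 0.66 [200.2 254.5] [ 0.5575 -0.0462  0.1866]
right_tab 0.29 [185.7 337.1] [0.6783 0.139  0.1902]
dibber 0.8 [158.7 287.4] [0.5158 0.1212 0.1871]
dibber 0.55 [132.4 321. ] [0.4257 0.396  0.0568]
seed_tin 0.85 [184.2 340.2] [0.6824 0.1461 0.1937]
stake_pot 0.67 [330.9 174.5] [ 0.6473 -0.3867  0.095 ]
stake_pot 0.28 [168.4 358.8] [0.6199 0.3567 0.0499]
mister 0.93 [296.9 111.4] [ 0.4504 -0.4417  0.0576]
jar 0.94 [168.8 353.4] [0.6611 0.2392 0.1668]
nursery_pots 0.91 [131.7 322.5] [0.4281 0.401  0.0584]
```

```bash
python3 - <<'E'
import cv2
a=cv2.imread('pics/top0.png');cv2.imwrite('pics/t1.png',cv2.resize(a[120:330,80:480],(800,420),interpolation=cv2.INTER_CUBIC))
E
```

```text
(no output)
```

View pics/t1.png

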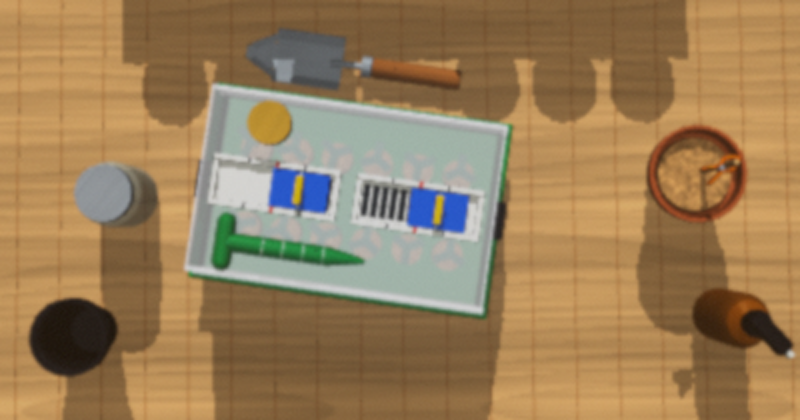

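View pics/scene0.png

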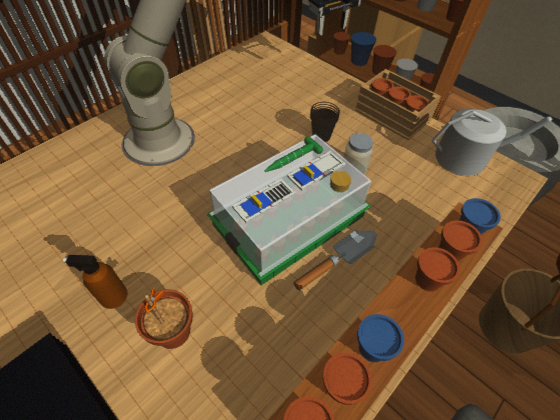

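The top view (2x crop) has the left tab at (297,190) with its red marks about 25 px to the left. The right tab is at (438,210), and its red marks are also to the left. Both vents therefore need pushing toward +y. The seed tin is behind the rail and the dibber in front. I'll measure this more precisely.

```bash
cat >> h.py <<'E'
def seg(p,zlo=0.16,zhi=0.2):
    """pixel-wise world coords and hsv masks"""
    K=p['intrinsics'];v,u=np.mgrid[0:420,0:560];z=p['range_z']
    q=np.stack([(u-K[0,2])/K[0,0]*z,-(v-K[1,2])/K[1,1]*z,-z,np.ones_like(z)],-1)
    W=(q@np.linalg.inv(p['extrinsics']).T)[...,:3]
    h=cv2.cvtColor(p['pixels'],cv2.COLOR_RGB2HSV).astype(int);H,S,V=h[...,0],h[...,1],h[...,2]
    ok=(z>0)&(W[...,2]>zlo)&(W[...,2]<zhi)
    return W,ok,dict(yel=ok&(H>18)&(H<32)&(S>130)&(V>80),blue=ok&(H>105)&(H<130)&(S>120),red=ok&((H<8)|(H>172))&(S>110)&(V>80))
def blobs(p,mn=6):
    W,ok,m=seg(p)
    for k in m:
        n,L,st,c=cv2.connectedComponentsWithStats(m[k].astype(np.uint8),connectivity=8)
        for i in range(1,n):
            if st[i,4]>=(3 if k=='red' else mn):
                P=W[L==i];print(k,st[i,4],'px',c[i].round(1),'xyz',P.mean(0).round(4),'zmed',np.median(P[:,2]).round(4), 'rect' if len(P)>30 else '', [np.round(t,4) for t in cv2.minAreaRect((P[:,:2]*1000).astype(np.float32))] if len(P)>30 else '')
E
python3 - <<'E'
from h import *
np.set_printoptions(precision=4,suppress=True)
p=bot.snapshot('top');blobs(p)
W,ok,m=seg(p)
P=W[(W[...,2]>.155)&(W[...,2]<.18)&(abs(W[...,0]-.58)<.2)&(abs(W[...,1]-.05)<.3)]
print(cv2.minAreaRect((P[:,:2]*1000).astype(np.float32)))
E
```

```text
yel 346 px [214.3 181. ] xyz [0.6694 0.1624 0.1937] zmed 0.1937 rect [array([669.4413, 163.3273]), array([49.811 , 49.4756]), np.float64(89.53)]
yel 44 px [228.6 214.8] xyz [0.5862 0.128  0.1907] zmed 0.1912 rect [array([587.013 , 128.1592]), array([ 7.4265, 32.3915]), np.float64(86.9381)]
yel 40 px [298.8 224.7] xyz [ 0.5603 -0.0436  0.1903] zmed 0.1905 rect [array([560.7456, -43.8296]), array([ 7.2396, 32.1577]), np.float64(80.7744)]
blue 977 px [323.2  52.9] xyz [ 0.9916 -0.1101  0.1799] zmed 0.1792 rect [array([ 988.7989, -110.5813]), array([83.1114, 93.7089]), np.float64(88.4983)]
blue 997 px [148.  55.] xyz [0.9906 0.3301 0.1801] zmed 0.1792 rect [array([989.2675, 329.4267]), array([90.1743, 85.3266]), np.float64(45.945)]
blue 201 px [220.9 213.8] xyz [0.5896 0.1489 0.1723] zmed 0.1723 rect [array([589.8212, 147.0389]), array([30.9778, 45.6554]), np.float64(83.6632)]
blue 237 px [237.3 215.8] xyz [0.5842 0.1081 0.1721] zmed 0.1721 rect [array([584.1543, 108.3408]), array([32.2192, 45.8288]), np.float64(81.684)]
blue 223 px [290.4 223.5] xyz [ 0.5638 -0.0234  0.1723] zmed 0.1722 rect [array([563.695 , -24.2086]), array([31.5991, 45.6301]), np.float64(82.6229)]
blue 213 px [306.8 225.9] xyz [ 0.5577 -0.064   0.1723] zmed 0.1722 rect [array([557.8763, -63.512 ]), array([30.6722, 45.857 ]), np.float64(79.1968)]
((577.8525390625, 70.72041320800781), (375.15118408203125, 236.6842041015625), 81.36367797851562)
```

The manual's scale: shifts go in shares of 100 cm and turns go in shares of pi/2 rad. Converting my numbers, -335 mm / 1000 = -0.335, -290 mm / 1000 = -0.29, -1 rad / 1.5708 = -0.6366.

Emit:
play_rows([
  [0.025, -0.03, 0.02, 0, 0, -0.0764, 0],
  [0.05, -0.07, 0.04, 0, 0, -0.1592, 0],
  [0.08, -0.115, 0.05, 0, 0, -0.2419, 0],
  [0.105, -0.16, 0.05, 0, 0, -0.3183, 0],
  [0.13, -0.205, 0.05, 0, 0, -0.4011, 0],
  [0.155, -0.25, 0.05, 0, 0, -0.4775, 0],
  [0.18, -0.29, 0.05, 0, 0, -0.5602, 0],
  [0.205, -0.335, 0.05, 0, 0, -0.6366, 0],
])

```text
time_s: 1.85
eef_pos: [0.396, 0.3697, 0.2878]
eef_rot: [[-0.29, 0.957, 0.001], [0.957, 0.29, 0.001], [0.001, 0.001, -1.0]]
contact_force: [1.6, 0.3, -0.6]
gripper_width: 0.0333
grasp_force: 0.0
```

Converted, -303 mm / 1000 = -0.303, -260 mm / 1000 = -0.26, -0.449 rad / 1.5708 = -0.2858.

Emit:
play_rows([
  [0.025, -0.04, 0, 0, 0, -0.0637, 0],
  [0.045, -0.085, 0, 0, 0, -0.1273, 0],
  [0.065, -0.13, 0, 0, 0, -0.191, 0],
  [0.085, -0.175, 0, 0, 0, -0.2546, 0],
  [0.11, -0.215, 0, 0, 0, -0.2858, 0],
  [0.13, -0.26, 0, 0, 0, -0.2858, 0],
  [0.15, -0.303, 0, 0, 0, -0.2858, 0],
  [0.15, -0.303, 0, 0, 0, -0.2858, 0],
])

```text
time_s: 2.65
eef_pos: [0.5472, 0.0614, 0.2882]
eef_rot: [[0.158, 0.987, 0.003], [0.987, -0.158, -0.002], [-0.002, 0.003, -1.0]]
contact_force: [-0.3, -0.3, -0.6]
gripper_width: 0.0002
grasp_force: 0.0
```

```bash
python3 - <<'E'
from h import *
np.set_printoptions(precision=4,suppress=True)
s=bot.get_state();print(s['time_s'],s['eef_pos'],s['eef_rot'],s['contact_force'])
p=bot.snapshot('wrist');save(p,'w0.png');blobs(p,30);print(np.linalg.inv(p['extrinsics']))
E
```

```text
2.65 [0.5472 0.0614 0.2882] [[ 0.1585  0.9874  0.0026]
 [ 0.9874 -0.1585 -0.0024]
 [-0.0019  0.0029 -1.    ]] [-0.3269 -0.3205 -0.6135]
yel 3183 px [464.1  27. ] xyz [0.6764 0.1636 0.1927] zmed 0.1927 rect [array([671.6953, 159.4933]), array([39.596, 49.798]), np.float64(80.591)]
yel 775 px [322.8 111.8] xyz [0.5869 0.1282 0.1891] zmed 0.1892 rect [array([587.2955, 127.9842]), array([ 8.8016, 34.8073]), np.float64(80.8873)]
blue 3417 px [320.9  80. ] xyz [0.5902 0.1482 0.1713] zmed 0.1713 rect [array([590.2149, 146.4869]), array([34.2493, 47.8826]), np.float64(80.8993)]
blue 2926 px [319.6 140.6] xyz [0.5841 0.1082 0.1713] zmed 0.1713 rect [array([584.8082, 109.4652]), array([34.5789, 47.4049]), np.float64(81.7465)]
blue 87 px [333.7 290.6] xyz [ 0.5802 -0.0114  0.1703] zmed 0.1706 rect [array([580.687 , -11.6137]), array([ 2.4744, 18.336 ]), np.float64(78.0555)]
red 65 px [278.9  63.5] xyz [0.5638 0.1628 0.174 ] zmed 0.174 rect [array([563.8484, 162.7823]), array([3.2601, 6.6441]), np.float64(81.0748)]
red 51 px [364.3  63.1] xyz [0.6196 0.1541 0.174 ] zmed 0.1739 rect [array([619.7626, 153.9937]), array([3.2082, 6.129 ]), np.float64(84.004)]
red 7 px [280.4 304.7] xyz [ 0.5363 -0.015   0.1739] zmed 0.174  
[[ 0.9874  0.1532  0.0406  0.5597]
 [-0.1584  0.9471  0.2792  0.1386]
 [ 0.0043 -0.2821  0.9594  0.4348]
 [ 0.      0.      0.      1.    ]]
```

View pics/w0.png

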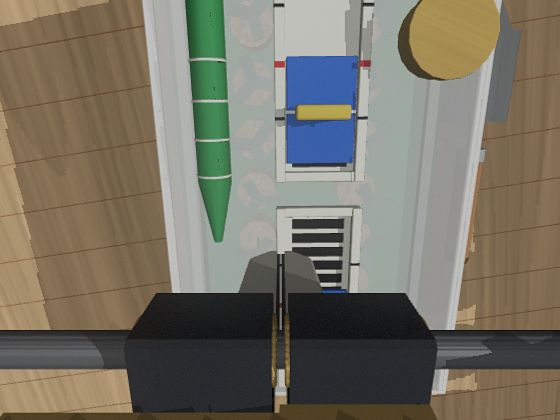

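The wrist view has the left red marks at (279,63) and (364,63), and the tab at (323,112). The left tab is 30.8 mm short of its marks. Using the 180 mm pitch between the vents, the right tab is about 24.6 mm from its own. Next I'll lower the closed fingers behind the left tab.

Converted, -90 mm / 1000 = -0.09, -88 mm / 1000 = -0.088.

Emit:
play_rows([
  [0.017, 0.023, 0, 0, 0, 0, 0],
  [0.034, 0.046, 0, 0, 0, 0, 0],
  [0.034, 0.046, -0.02, 0, 0, 0, 0],
  [0.034, 0.046, -0.045, 0, 0, 0, 0],
  [0.034, 0.046, -0.065, 0, 0, 0, 0],
  [0.034, 0.046, -0.08, 0, 0, 0, 0],
  [0.034, 0.046, -0.088, 0, 0, 0, 0],
  [0.034, 0.046, -0.09, 0, 0, 0, 0],
])

```text
time_s: 3.5
eef_pos: [0.5783, 0.1157, 0.1966]
eef_rot: [[0.148, 0.989, -0.002], [0.989, -0.148, 0.0], [-0.0, -0.002, -1.0]]
contact_force: [1.0, -0.4, -0.0]
gripper_width: 0.0003
grasp_force: 0.0
```

```bash
python3 - <<'E'
from h import *
np.set_printoptions(precision=4,suppress=True)
p=bot.snapshot('wrist');save(p,'w1.png');blobs(p,30)
s=bot.get_state();print(s['time_s'],s['eef_pos'],s['contact_force'])
E
```

```text
yel 9956 px [492.8 146.6] xyz [0.6734 0.1628 0.1926] zmed 0.1926 rect [array([672.7851, 162.4762]), array([48.815, 51.773]), np.float64(23.8293)]
yel 1720 px [294.1 246.8] xyz [0.5875 0.1298 0.1881] zmed 0.1889 rect [array([587.4719, 129.0378]), array([ 9.7603, 34.912 ]), np.float64(81.3889)]
blue 6434 px [293.2 196.7] xyz [0.5902 0.1486 0.1712] zmed 0.1712 rect [array([590.0563, 146.9143]), array([35.219 , 47.7742]), np.float64(81.2501)]
blue 186 px [249.7 249. ] xyz [0.5649 0.1251 0.1711] zmed 0.1712 rect [array([564.8193, 124.0749]), array([13.4663,  4.2564]), np.float64(80.037)]
blue 810 px [329.1 270.5] xyz [0.603  0.1074 0.1713] zmed 0.1713 rect [array([601.7399, 110.2626]), array([30.4275, 13.4001]), np.float64(81.7314)]
blue 80 px [280.5 279.5] xyz [0.5786 0.1119 0.183 ] zmed 0.185 rect [array([578.0705, 108.6227]), array([27.7318,  0.525 ]), np.float64(81.5406)]
red 120 px [233.  177.5] xyz [0.5637 0.1628 0.1739] zmed 0.1739 rect [array([563.7587, 162.7345]), array([3.6391, 6.7561]), np.float64(81.3955)]
red 119 px [354.2 177.6] xyz [0.6197 0.1543 0.1739] zmed 0.1739 rect [array([619.8074, 154.2525]), array([3.8947, 6.8717]), np.float64(83.2824)]
3.55 [0.5786 0.1155 0.1969] [-0.3206  1.2277  0.0555]
```

View pics/w1.png

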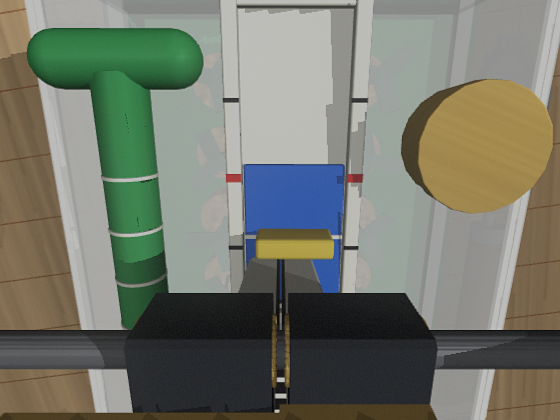

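The wrist view has the tab at (294,247), with the fingers just behind it but about 6 mm off to the left. The fingers are slightly further along than commanded. I'll back off a little, centre them and settle.

Emit:
play_rows([
  [0, -0.004, 0, 0, 0, 0, 0],
  [0.006, -0.004, 0, 0, 0, 0, 0],
  [0.006, -0.004, 0, 0, 0, 0, 0],
  [0.006, -0.004, 0, 0, 0, 0, 0],
  [0.006, -0.004, 0, 0, 0, 0, 0],
  [0.006, -0.004, 0, 0, 0, 0, 0],
  [0.006, -0.004, 0, 0, 0, 0, 0],
  [0.006, -0.004, 0, 0, 0, 0, 0],
])

```text
time_s: 4.35
eef_pos: [0.5851, 0.1104, 0.1974]
eef_rot: [[0.149, 0.989, -0.0], [0.989, -0.149, -0.0], [-0.0, -0.0, -1.0]]
contact_force: [-0.3, 0.2, 0.1]
gripper_width: 0.0009
grasp_force: 0.0
```

```bash
python3 - <<'E'
from h import *
np.set_printoptions(precision=4,suppress=True)
for i in range(2):
    p=bot.snapshot('wrist');blobs(p,1000)
    s=bot.get_state();print(s['time_s'],s['eef_pos'],s['contact_force'],s['qd'])
E
```

```text
yel 9297 px [477.3 136.4] xyz [0.6745 0.1622 0.1926] zmed 0.1926 rect [array([673.8303, 163.2113]), array([48.5874, 49.2497]), np.float64(53.1888)]
yel 1589 px [277.9 238.1] xyz [0.5877 0.1297 0.1887] zmed 0.189 rect [array([587.3284, 129.335 ]), array([ 9.3817, 35.0608]), np.float64(81.8425)]
blue 6501 px [277.7 187.6] xyz [0.5904 0.1487 0.1712] zmed 0.1712 rect [array([590.155 , 146.9893]), array([34.9658, 47.6967]), np.float64(81.4828)]
blue 1446 px [272.8 259. ] xyz [0.5823 0.1127 0.172 ] zmed 0.1713 rect [array([584.4405, 110.4285]), array([34.7553, 47.6345]), np.float64(81.489)]
red 119 px [217.  168.5] xyz [0.5639 0.1627 0.1739] zmed 0.174 rect [array([563.8461, 162.6843]), array([3.5084, 7.0734]), np.float64(81.7217)]
red 120 px [338.  168.5] xyz [0.6197 0.1542 0.1739] zmed 0.1739 rect [array([619.8333, 154.1376]), array([3.68 , 6.806]), np.float64(82.0074)]
4.4 [0.5851 0.1104 0.1974] [ 0.0105 -0.4812  0.3307] [-0.012   0.0163  0.0473 -0.0111 -0.0041  0.0293 -0.0307]
yel 9286 px [477.  136.1] xyz [0.6744 0.1624 0.1926] zmed 0.1926 rect [array([673.3376, 163.2753]), array([48.
[... 183 characters left out ...]
]
blue 6483 px [277.6 187.5] xyz [0.5904 0.1487 0.1712] zmed 0.1712 rect [array([590.1351, 147.0493]), array([34.8822, 47.8022]), np.float64(81.3878)]
blue 1447 px [272.8 259. ] xyz [0.5823 0.1127 0.172 ] zmed 0.1712 rect [array([584.4553, 110.6265]), array([33.8945, 47.4152]), np.float64(81.9825)]
red 119 px [217.  168.5] xyz [0.5639 0.1626 0.1738] zmed 0.1737 rect [array([563.8962, 162.5868]), array([3.5966, 6.7524]), np.float64(81.9459)]
red 119 px [338.  168.5] xyz [0.6197 0.1542 0.174 ] zmed 0.174 rect [array([619.7319, 154.1398]), array([3.7687, 6.6775]), np.float64(85.1798)]
4.45 [0.5851 0.1104 0.1974] [-0.7799  0.0477 -0.5688] [-0.0247  0.0534  0.0146  0.0348  0.0034  0.0103  0.0483]
```

Converted, 27.5 mm / 1000 = 0.0275, 4.2 mm / 1000 = 0.0042.

Emit:
play_rows([
  [0.0006, 0.004, 0, 0, 0, 0, 0],
  [0.0012, 0.008, 0, 0, 0, 0, 0],
  [0.0018, 0.012, 0, 0, 0, 0, 0],
  [0.0024, 0.016, 0, 0, 0, 0, 0],
  [0.003, 0.02, 0, 0, 0, 0, 0],
  [0.0036, 0.0235, 0, 0, 0, 0, 0],
  [0.004, 0.026, 0, 0, 0, 0, 0],
  [0.0042, 0.0275, 0, 0, 0, 0, 0],
])

```text
time_s: 5.25
eef_pos: [0.5895, 0.1384, 0.1975]
eef_rot: [[0.149, 0.989, 0.0], [0.989, -0.149, 0.0], [0.0, 0.0, -1.0]]
contact_force: [-0.5, -2.9, 1.5]
gripper_width: 0.0006
grasp_force: 1.3
```

```bash
cat >> h.py <<'E'
def look(n=None,mn=60):
    np.set_printoptions(precision=4,suppress=True)
    p=bot.snapshot('wrist')
    if n: save(p,n)
    W,ok,m=seg(p);e=np.array([.1513,.9885]);R={}
    s=bot.get_state();print(s['time_s'],'tcp',s['eef_pos'],'F',s['contact_force'])
    for k in m:
        _,L,st,c=cv2.connectedComponentsWithStats(m[k].astype(np.uint8),connectivity=8)
        for i in range(1,len(st)):
            if st[i,4]<mn: continue
            P=W[L==i]
            if k=='yel': P=P[P[:,2]>.186]
            if len(P)<5: continue
            (cx,cy),sz,a=cv2.minAreaRect((P[:,:2]*1000).astype(np.float32));c2=np.array([cx,cy])/1000
            print(k,st[i,4],c2,'along',(c2@e).round(4),'tcp-rel',((c2-s['eef_pos'][:2])@e).round(4),np.round(sz,1))
E
python3 -c "
from h import *;look('w2.png')"
```

```text
5.3 tcp [0.5895 0.1388 0.1974] F [-0.1552  0.3658  0.1212]
yel 8010 [0.6729 0.163 ] along 0.263 tcp-rel 0.0366 [47.9 52.1]
yel 1694 [0.5909 0.1529] along 0.2406 tcp-rel 0.0142 [10.6 35.2]
blue 6301 [0.5937 0.1708] along 0.2587 tcp-rel 0.0323 [35.  47.6]
blue 531 [0.5695 0.1391] along 0.2236 tcp-rel -0.0027 [30.   9.2]
blue 354 [0.6092 0.1342] along 0.2248 tcp-rel -0.0016 [27.9  6.3]
blue 82 [0.5892 0.1316] along 0.2193 tcp-rel -0.0071 [29.4  0.9]
red 99 [0.5637 0.1625] along 0.2459 tcp-rel 0.0195 [4. 7.]
red 100 [0.6199 0.1541] along 0.2462 tcp-rel 0.0198 [4.1 6.6]
```

Emit:
play_rows([
  [0.0001, 0.0008, 0, 0, 0, 0, 0],
  [0.0002, 0.0015, 0, 0, 0, 0, 0],
  [0.0003, 0.0022, 0, 0, 0, 0, 0],
  [0.0004, 0.003, 0, 0, 0, 0, 0],
  [0.0005, 0.0037, 0, 0, 0, 0, 0],
  [0.0007, 0.0044, 0, 0, 0, 0, 0],
  [0.0007, 0.0044, 0, 0, 0, 0, 0],
  [0.0007, 0.0044, 0, 0, 0, 0, 0],
])

```text
time_s: 6.1
eef_pos: [0.5901, 0.1424, 0.1974]
eef_rot: [[0.149, 0.989, -0.0], [0.989, -0.149, 0.0], [0.0, -0.0, -1.0]]
contact_force: [-0.9, -0.4, 0.4]
gripper_width: 0.0005
grasp_force: 0.0
```

```bash
python3 -c "
from h import *;look('w3.png')"
```

```text
6.15 tcp [0.59   0.1424 0.1974] F [-0.1403 -0.4112  0.2489]
yel 8129 [0.6732 0.1627] along 0.2627 tcp-rel 0.0327 [47.5 52.7]
yel 1660 [0.5918 0.1586] along 0.2463 tcp-rel 0.0163 [ 9.8 35.3]
blue 6378 [0.5946 0.1765] along 0.2644 tcp-rel 0.0344 [34.9 47.9]
blue 615 [0.5721 0.1438] along 0.2287 tcp-rel -0.0013 [32.5 12.7]
blue 424 [0.6081 0.1395] along 0.2299 tcp-rel -0.0001 [30.7  9.8]
blue 82 [0.5898 0.137 ] along 0.2247 tcp-rel -0.0054 [26.9  0.9]
red 102 [0.5638 0.1626] along 0.246 tcp-rel 0.016 [3.7 7. ]
red 97 [0.6199 0.1544] along 0.2464 tcp-rel 0.0164 [4.4 6.8]
```

View pics/w3.png

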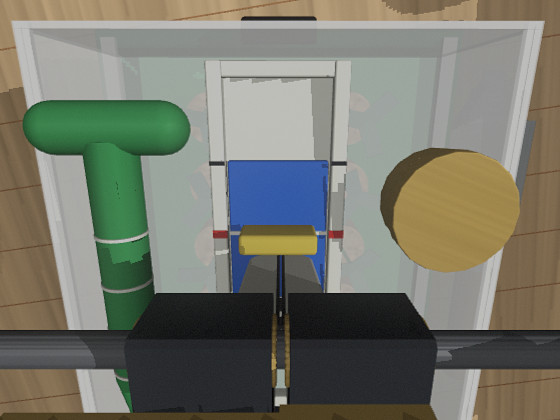

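The left tab at (278,239) sits on its red marks (along-rail 0.2463 against 0.2462). It jumped ahead of the fingers, so it is in the click. Moving to the right vent.

Converted, -210 mm / 1000 = -0.21, -182 mm / 1000 = -0.182.

Emit:
play_rows([
  [-0.0012, -0.008, 0, 0, 0, 0, 0],
  [-0.0015, -0.01, 0.015, 0, 0, 0, 0],
  [-0.003, -0.02, 0.035, 0, 0, 0, 0],
  [-0.008, -0.055, 0.04, 0, 0, 0, 0],
  [-0.014, -0.095, 0.04, 0, 0, 0, 0],
  [-0.021, -0.14, 0.04, 0, 0, 0, 0],
  [-0.028, -0.182, 0.04, 0, 0, 0, 0],
  [-0.032, -0.21, 0.04, 0, 0, 0, 0],
])

```text
time_s: 6.95
eef_pos: [0.5572, -0.0716, 0.2389]
eef_rot: [[0.153, 0.988, 0.001], [0.988, -0.153, -0.001], [-0.001, 0.001, -1.0]]
contact_force: [1.2, -0.2, 0.3]
gripper_width: 0.0006
grasp_force: 0.0
```

```bash
python3 -c "
from h import *
bot.snapshot('wrist');bot.snapshot('wrist');look('w4.png')"
```

```text
7.1 tcp [ 0.5578 -0.0704  0.2387] F [0.1879 0.6892 0.597 ]
yel 1033 [ 0.561  -0.0438] along 0.0416 tcp-rel 0.0267 [ 9.4 35. ]
blue 4532 [ 0.564  -0.0259] along 0.0597 tcp-rel 0.0449 [34.8 47.8]
blue 3248 [ 0.5583 -0.0626] along 0.0226 tcp-rel 0.0078 [34.9 47.4]
red 78 [ 0.593  -0.0237] along 0.0663 tcp-rel 0.0514 [3.6 6.8]
red 72 [ 0.5367 -0.0153] along 0.066 tcp-rel 0.0512 [3.1 6.7]
```

Converted, -41 mm / 1000 = -0.041, -40 mm / 1000 = -0.04.

Emit:
play_rows([
  [0, 0, -0.012, 0, 0, 0, 0],
  [0, 0, -0.025, 0, 0, 0, 0],
  [0, 0, -0.035, 0, 0, 0, 0],
  [0, 0, -0.04, 0, 0, 0, 0],
  [0, 0, -0.041, 0, 0, 0, 0],
  [0, 0, -0.041, 0, 0, 0, 0],
  [0.0004, 0.003, -0.041, 0, 0, 0, 0],
  [0.0008, 0.005, -0.041, 0, 0, 0, 0],
])

```text
time_s: 7.9
eef_pos: [0.5591, -0.0625, 0.1968]
eef_rot: [[0.149, 0.989, 0.001], [0.989, -0.149, 0.0], [0.0, 0.001, -1.0]]
contact_force: [-0.8, -0.5, -0.1]
gripper_width: 0.001
grasp_force: 0.0
```

```bash
python3 -c "
from h import *
look('w5.png')"
```

```text
7.95 tcp [ 0.5592 -0.0621  0.1967] F [-0.2685  0.9819  0.4683]
yel 1752 [ 0.5611 -0.044 ] along 0.0414 tcp-rel 0.0182 [ 9.9 35.2]
blue 6594 [ 0.5639 -0.026 ] along 0.0596 tcp-rel 0.0364 [35.1 47.7]
blue 782 [ 0.5368 -0.0587] along 0.0232 tcp-rel -0.0001 [29.9 21.6]
blue 528 [ 0.5742 -0.0637] along 0.0239 tcp-rel 0.0006 [32.8 16. ]
blue 100 [ 0.5597 -0.0624] along 0.023 tcp-rel -0.0003 [15.6  3. ]
red 121 [ 0.5369 -0.0152] along 0.0662 tcp-rel 0.0429 [3.9 7.1]
red 122 [ 0.593  -0.0237] along 0.0663 tcp-rel 0.043 [4.2 6.9]
```

Converted, 23 mm / 1000 = 0.023, 3.5 mm / 1000 = 0.0035.

Emit:
play_rows([
  [0.0005, 0.0035, 0, 0, 0, 0, 0],
  [0.001, 0.007, 0, 0, 0, 0, 0],
  [0.0015, 0.0105, 0, 0, 0, 0, 0],
  [0.0021, 0.014, 0, 0, 0, 0, 0],
  [0.0026, 0.0175, 0, 0, 0, 0, 0],
  [0.0031, 0.0205, 0, 0, 0, 0, 0],
  [0.0034, 0.0225, 0, 0, 0, 0, 0],
  [0.0035, 0.023, 0, 0, 0, 0, 0],
])

```text
time_s: 8.75
eef_pos: [0.5625, -0.0388, 0.1963]
eef_rot: [[0.149, 0.989, -0.0], [0.989, -0.149, 0.001], [0.001, -0.0, -1.0]]
contact_force: [1.0, -0.2, 0.5]
gripper_width: 0.0008
grasp_force: 0.4
```

```bash
python3 -c "
from h import *
look('w6.png')"
```

```text
8.8 tcp [ 0.5624 -0.0387  0.1962] F [ 0.5959 -0.1937  0.0908]
yel 1722 [ 0.564  -0.0244] along 0.0612 tcp-rel 0.0144 [10.  35.2]
blue 6477 [ 0.5669 -0.0065] along 0.0794 tcp-rel 0.0326 [35.1 47.7]
blue 518 [ 0.5424 -0.0381] along 0.0444 tcp-rel -0.0024 [29.6  8.7]
blue 374 [ 0.5821 -0.0435] along 0.0451 tcp-rel -0.0018 [28.6  6.5]
blue 80 [ 0.5623 -0.0453] along 0.0403 tcp-rel -0.0065 [28.3  0.9]
red 101 [ 0.5367 -0.0151] along 0.0663 tcp-rel 0.0195 [3.7 6.9]
red 106 [ 0.5929 -0.0238] along 0.0661 tcp-rel 0.0193 [4.  6.9]
```

Remaining 5.0 mm, the same situation as on the left; advance about 4 mm.

Converted, 4 mm / 1000 = 0.004, 3.4 mm / 1000 = 0.0034.

Emit:
play_rows([
  [0.0001, 0.0007, 0, 0, 0, 0, 0],
  [0.0002, 0.0014, 0, 0, 0, 0, 0],
  [0.0003, 0.0021, 0, 0, 0, 0, 0],
  [0.0004, 0.0028, 0, 0, 0, 0, 0],
  [0.0005, 0.0034, 0, 0, 0, 0, 0],
  [0.0006, 0.004, 0, 0, 0, 0, 0],
  [0.0006, 0.004, 0, 0, 0, 0, 0],
  [0.0006, 0.004, 0, 0, 0, 0, 0],
])

```text
time_s: 9.6
eef_pos: [0.563, -0.0356, 0.1965]
eef_rot: [[0.149, 0.989, 0.0], [0.989, -0.149, 0.0], [0.0, 0.0, -1.0]]
contact_force: [-0.4, -0.4, -0.3]
gripper_width: 0.0006
grasp_force: 0.0
```

```bash
python3 -c "
from h import *
look('w7.png')"
```

```text
9.65 tcp [ 0.563  -0.0356  0.1965] F [-0.1852  0.0115  0.2172]
yel 1639 [ 0.5649 -0.0194] along 0.0663 tcp-rel 0.0163 [10.2 35. ]
blue 6421 [ 0.5677 -0.0014] along 0.0845 tcp-rel 0.0346 [34.8 47.8]
blue 602 [ 0.5446 -0.0341] along 0.0486 tcp-rel -0.0013 [31.7 11.8]
blue 414 [ 0.5815 -0.0385] along 0.0499 tcp-rel -0.0 [29.7  8.8]
blue 85 [ 0.5628 -0.0413] along 0.0443 tcp-rel -0.0057 [27.1  1. ]
red 100 [ 0.5368 -0.015 ] along 0.0664 tcp-rel 0.0164 [4.2 6.6]
red 102 [ 0.5931 -0.0235] along 0.0665 tcp-rel 0.0166 [4.1 7. ]
```

Clicked in. I'll back off, lift clear and check both vents.

Converted, 105 mm / 1000 = 0.105, 100 mm / 1000 = 0.1.

Emit:
play_rows([
  [-0.0008, -0.005, 0, 0, 0, 0, 0],
  [-0.0015, -0.01, 0.005, 0, 0, 0, 0],
  [-0.0015, -0.01, 0.025, 0, 0, 0, 0],
  [-0.0015, -0.01, 0.05, 0, 0, 0, 0],
  [-0.0015, -0.025, 0.08, 0, 0, 0, 0],
  [-0.0015, -0.05, 0.1, 0, 0, 0, 0],
  [-0.0015, -0.065, 0.105, 0, 0, 0, 0],
  [-0.0015, -0.065, 0.105, 0, 0, 0, 0],
])

```text
time_s: 10.45
eef_pos: [0.5612, -0.1034, 0.3021]
eef_rot: [[0.153, 0.988, 0.002], [0.988, -0.153, -0.001], [-0.0, 0.002, -1.0]]
contact_force: [0.0, 0.6, -1.2]
gripper_width: 0.0003
grasp_force: 0.0
```

```bash
python3 -c "
from h import *
look('w8.png',25)"
```

```text
10.5 tcp [ 0.561  -0.1015  0.301 ] F [ 0.7308 -0.4512  0.2319]
yel 717 [ 0.5651 -0.0196] along 0.0661 tcp-rel 0.0816 [ 8.5 34.7]
blue 3082 [ 0.5677 -0.0015] along 0.0844 tcp-rel 0.0999 [34.  47.2]
blue 2784 [ 0.562  -0.0382] along 0.0473 tcp-rel 0.0628 [34.2 47.1]
red 49 [ 0.5371 -0.0154] along 0.0661 tcp-rel 0.0816 [2.7 6.7]
red 50 [ 0.593 -0.024] along 0.066 tcp-rel 0.0815 [2.8 6.5]
```

View pics/w8.png

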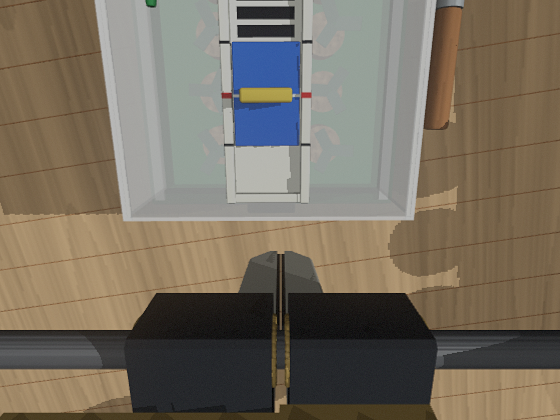

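The right tab at (266,95) is level with its red marks at (227,95) and (306,95). I'll confirm the left one from the fixed cameras, then hand in.

```bash
python3 -c "
from h import *
for c in ['top','scene']:
    p=bot.snapshot(c);print(c)
    W,ok,m=seg(p);P=W[m['yel']&(W[...,2]>.186)&(abs(W[...,0]-.5918)<.03)&(abs(W[...,1]-.1585)<.06)]
    print(len(P),P.mean(0) if len(P) else '', 'along',P.mean(0)[:2]@[.1513,.9885] if len(P) else '')
"
```

```text
top
42 [0.59118209 0.15747836 0.19141603] along 0.245113211094351
scene
33 [0.59193045 0.15779396 0.19063494] along 0.24553840977021768
```

```bash
python3 -c "
from plant import bot
print(bot.finish_job())"
```

```text
the job is handed in; nothing more can be done
None
```

I pushed both vents by their tabs into the half-open click at the red marks and backed the arm clear. The last camera checks put both tabs within about 1 mm of the marks. The job was handed in at about 10.6 s, and no verdict came back.

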